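# Slide the tall nougat crate home into its dock

### The arm

A 6-joint arm with a two-finger parallel gripper is mounted at the origin on the work surface. World frame = base frame: x ahead of the robot, y to its left, z up, the work surface at z = 0. Lengths are in m, angles in degrees, forces in N, time in s.
With the tool pointing down it reaches from about 0.3 to 0.875 m from the base axis. Payload 6.4 kg.
Tool frame: the origin (TCP) lies at the very end of the fingers, on their centre line; the grasp point (between the pads) lies 19 mm behind it; z points along the fingers, y is the direction in which the jaws open and shut (so a half turn about z gives the same grasp; the last joint's range is limited). The gripper opens to 88 mm and grips with 3 to 60 N. Pads are 18 mm wide; open, the fingers measure 123 mm over their backs; the gripper's body (75 mm by 187 mm) begins 45 mm behind the grasp point.
Start: joints at [-76.278, 10.359, 92.074, -0, 77.567, -11.82], TCP at [0.248, -0.519, 0.239] pointing down, gripper open.
Joint ranges: [-171.53, 171.53], [-51.25, 118.39], [17.06, 147.69], [-65.23, 245.23], [0, 150.52], [-178.68, 178.68]. Speed limits (degrees/s): [147.25, 147.25, 172.46, 180, 180, 180].

### API

Orientations are given as a 3x3 rotation matrix whose columns are the frame's x, y, z axes.
In Python, from plant import manip gives the robot as it stands. The module is installed in compiled form; this text tells all that it offers.
- The arm moves only by the tool servo_tool, never from a script. Its argument "steps" is text: rows parted by semicolons, each of 7 numbers parted by spaces: the shift along the tool's x, y, z in cm, then the turn, a rotation vector about the tool's x, y, z in rad, then the opening in per cent of the stroke, from 0 (shut) to 100 (fully open). In form: x y z rx ry rz jaw; .... A call has 1 to 10 rows; each row is the pose to reach, as a shift and turn from the pose commanded when the call began, along the tool's axes at that moment; what a row does not reach only later rows make up. A row lasts 1/10 s, in which the tool goes at most 50 mm and 8.59 degrees, less where a joint would pass 70% of its speed; a pose out of reach is approached as far as the arm can. A call with a gripper value outside its range is refused whole. The fingers move at their own pace and stop on an object; "force" is the grip in N (left out, the last holds). Time passes only in rows, so rows that repeat a pose let the fingers close. It gives the time, the measured TCP pose, the force and the opening at its end, in the units of the state.
- manip.observe(): the state, without advancing time (a new reading comes with each control period).
- manip.snapshot(name): name is "scene" or "top" or "wrist"; returns a dict with "color" (480x640x3 uint8, red, green, blue), "range_z" (480x640 float32, m along the optical axis (not along the pixel's ray), 0 where there is no reading), "fovy" (degrees; the focal length in pixels is half the picture's height over the tangent of half this angle, whatever the lens; pixels are square), "cx", "cy" (the principal point, pixels), "world_to_cam" (4x4, takes a point from world to camera coordinates). Camera axes: x right, y down, z forward; pixel columns grow to the right and rows downward; lengths in m; the calibration is good to about 2 mm. A picture is of the moment at which its call begins.
- manip.finish_job(): hands the job in, once; it reports no verdict.
The state is a dict: "time_s": time; "joint_pos": joint angles; "dq": joint speeds; "effort": joint torques, N m; "position": TCP position; "eef_rot": TCP orientation; "contact_force": force on the tool from outside, world axes, zero at the start; "torque": the same for the moment, N m; "finger_gap": finger opening in m.
Only numpy, scipy, OpenCV 4.12 (cv2) and the standard library are available. Lean on these libraries where they do the work, as an engineer would, in place of code of your own. Each camera call takes 0.05 s, during which the arm holds its last target.

### The job

Push the tall, heavy crate of nougat across the stone table, keeping low near its base, until it stands fully home in the steel dock: between the guides, square and flush against the stop rail. Keep it flat on the table so that it slides and does not tip, do not lift it, leave the jar, cup and scraper where they are, and finish with the hand clear of everything.

Things in the scene. Friction and masses are not known exactly. Their poses are not given: they have to be found in the camera images.
- crate: Tall pine crate of nougat on a dark skid, 2.6 kg or so; 10-21 N slides it; pushed high it tips. Origin: on its underside, under the middle of the tall part (90 along x, 150 along y, 220 mm high). +x = leading side, goes to the dock's stop. Skid: solid slab 36 mm high, 150 wide, flush at x = +45, sticking out 60 mm behind: flat end face to push at x = -105. Starts behind the dock's mouth, askew.
- dock: Fixed steel rails 30 mm high, no floor. Origin: on the table where the crate's origin is when home; same axes; +x = way in (about world +y, robot's left). Stop face at x = +46 mm. Guides' inner faces at y = +-83 from x = -40 to +47 (8 mm clearance a side), blue flares from there to y = +-120 at x = -93. The home crate's end face (x = -105) stays outside.
- jar: Bystander: amber honey jar, 64 mm across, 100 mm high, origin under its centre. On the side of the path away from the robot.
- cup: Bystander: open steel cup, 72 mm across, 70 mm high, origin under its centre. On the side of the path away from the robot.
- scraper: Bystander: bench scraper lying flat, steel blade with a wooden bar handle 110 mm long and 24 mm high, origin under the middle of the blade. On the side of the path away from the robot.

How it is judged (in metres and radians):
At the end, for the whole second after the job is handed in: The crate stands flat and at rest on the table between the guides, within 8 mm of full home against the stop rail, within 15 mm of the dock's centre line and square to it within 0.07 rad (4 degrees) (x of crate in the frame of dock above -0.008 m and y of crate in the frame of dock between -0.015 and 0.015 m and angle between the x axis of crate and the x axis of dock, either way round below 0.07 rad and angle between crate's own z axis and vertical below 0.03 rad and height (world z) of crate below 0.006 m and linear speed of crate below 0.01 m/s); the robot touches nothing.
It fails at once if the crate is pushed high up instead of near its base (grasp point more than 90 mm above the table while the fingers press on it) (contact force between the fingers and crate above 3 N and height (world z) of the grasp point above 0.09 m).
It fails at once if the crate is tipped by more than 0.15 rad (angle between crate's own z axis and vertical above 0.15 rad).
It fails at once if the crate is lifted off the table (origin more than 12 mm up) (height (world z) of crate above 0.012 m).
It fails at once if the jar, cup or scraper is moved more than 20 mm, or tilted more than 0.25 rad (distance of any of jar, cup, scraper from where it was at the start of the episode above 0.02 m or angle between any of jar, cup, scraper's own z axis and vertical above 0.25 rad).
It also fails if it takes over 45 s, if anything falls off the work surface, if the arm or the gripper's body presses on something with over 40 N, if the wrist force passes 120 N, or if a joint passes its speed limit or range.

## Working session

There is one attempt and no reset: what is moved stays moved. The work goes in short steps, Python scripts to look and compute and a tool call to move; the robot and the scene stay as the last step left them, time stands still between calls to the robot, and variables do not carry over. Pictures are saved under pics/ and viewed, and the job is handed in when it is done.

Besides the shell and the picture viewer there is one more tool, called as name(argument=value, ...), one argument or row to a line, values as JSON. servo_tool: Moves the arm, as the interface text tells. Its arguments: {"type":"object","properties":{"steps":{"type":"string"},"force":{"type":"number"}},"required":["steps"]}

```bash
mkdir -p pics; cat > h.py <<'E'
import numpy as np, cv2
from plant import manip
def snap(n,f):
    s=manip.snapshot(n); cv2.imwrite('pics/'+f,s['color'][:,:,::-1]); np.savez('pics/'+f+'.npz',**s); return s
def cloud(s):
    z=s['range_z']; H,W=z.shape; f=H/2/np.tan(np.radians(s['fovy'])/2)
    u,v=np.meshgrid(np.arange(W),np.arange(H))
    P=np.stack([(u-s['cx'])/f*z,(v-s['cy'])/f*z,z,np.ones_like(z)],-1)
    return (P@np.linalg.inv(s['world_to_cam']).T)[...,:3]
E
python3 - <<'E'
from h import *
np.set_printoptions(precision=4,suppress=True)
for n in ['top','scene']:
    s=snap(n,n+'1.png'); print(s['fovy'],s['cx'],s['cy']); print(s['world_to_cam'])
print(manip.observe())
E
```

```text
44.38240884803379 313.81626775350867 237.1701208082137
[[ 0.0223 -0.9996  0.0151 -0.0179]
 [-0.9963 -0.0235 -0.0828  0.5917]
 [ 0.0832 -0.0132 -0.9964  0.8146]
 [ 0.      0.      0.      1.    ]]
57.76638727458284 310.06088061538725 239.18176245606423
[[-0.6903  0.7235  0.0078  0.4197]
 [ 0.5545  0.536  -0.6366 -0.3171]
 [-0.4647 -0.4351 -0.7712  1.0384]
 [ 0.      0.      0.      1.    ]]
{'time_s': 0.1, 'joint_pos': array([-76.2775,  10.3958,  92.1233,  -0.0001,  77.566 , -11.8198]), 'dq': array([-0.0169, -0.1001, -0.1416, -0.0023,  0.0415,  0.0017]), 'effort': array([  0.0011, -43.4817, -34.2698,   0.0705,   0.034 ,  -0.    ]), 'position': array([ 0.2478, -0.5183,  0.2379]), 'eef_rot': array([[ 0.9023,  0.4312, -0.0004],
       [ 0.4312, -0.9023,  0.0014],
       [ 0.0003, -0.0015, -1.    ]]), 'contact_force': array([-0.8128,  0.3556, -0.0621]), 'torque': array([-0.0459, -0.0151,  0.0113]), 'finger_gap': 0.08801153506469452}
```

View pics/top1.png

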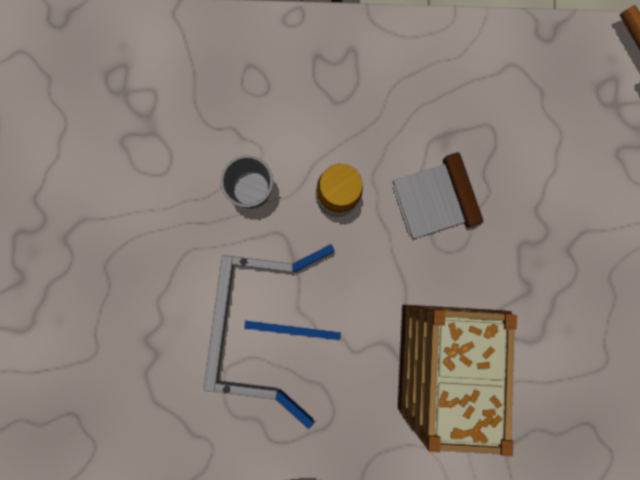

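View pics/scene1.png

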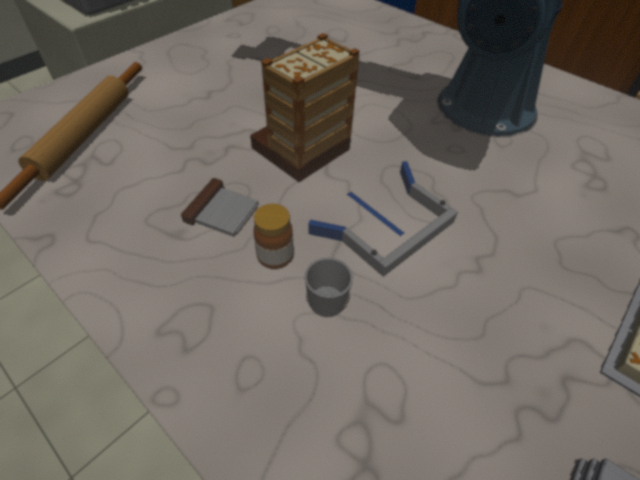

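The top view shows the dock at left: stop rail at cols 205–235, guides ending in blue flares at (333,248) and (312,424), and a blue centre line from (245,324) to (340,336). The crate top is at cols 432–516, rows 310–455. The cup (248,182), jar (340,187) and scraper (440,195) are all on the far side of the path. Next I'll measure from the depth.

```bash
cat >> h.py <<'E'
def fitrect(P):
    (c,sz,a)=cv2.minAreaRect((P*1000).astype(np.float32)); return np.array(c),sz,a
def yawmod(a,ref): # angle mod 90 nearest ref
    return (a-ref+45)%90-45+ref
def crate(s):
    C=cloud(s); z=C[...,2]
    m=(z>0.205)&(z<0.235)&(C[...,1]<0.3)&(C[...,0]<0.6)
    k=cv2.morphologyEx(m.astype(np.uint8),cv2.MORPH_OPEN,np.ones((5,5)))
    n,l,st,_=cv2.connectedComponentsWithStats(k); i=1+np.argmax(st[1:,4])
    P=C[l==i]; return P
E
python3 - <<'E'
from h import *
np.set_printoptions(precision=4,suppress=True)
s=dict(np.load('pics/top1.png.npz')); C=cloud(s); hsv=cv2.cvtColor(s['color'],cv2.COLOR_RGB2HSV)
P=crate(s); print('crate top',len(P),P[:,2].mean(),fitrect(P[:,:2]))
t=C[...,2]; print('table z',np.median(t[20:150,100:500]))
# blue
b=((hsv[...,0]>95)&(hsv[...,0]<125)&(hsv[...,1]>130)).astype(np.uint8)
n,l,st,ce=cv2.connectedComponentsWithStats(b)
for i in range(1,n):
    if st[i,4]>60:
        p=C[l==i]; print('blue',st[i],np.median(p[:,2]),fitrect(p[:,:2]))
# rails
m=(t>0.022)&(t<0.036); m[:, :180]=0; m[:,340:]=0; m[:230]=0
m=m.astype(np.uint8); n,l,st,ce=cv2.connectedComponentsWithStats(m)
for i in range(1,n):
    if st[i,4]>60: print('rail',st[i],fitrect(C[l==i][:,:2]))
stop=C[(m>0)&(b==0)]; 
q=(m>0); q[:,240:]=0; q[:272]=0;q[375:]=0
p=C[q][:,:2]; print(len(p),fitrect(p), cv2.fitLine((p*1000).astype(np.float32),cv2.DIST_HUBER,0,.01,.01).ravel())
for r0,r1,c0,c1 in [(255,275,245,290),(378,400,225,272)]:
    q=np.zeros_like(m); q[r0:r1,c0:c1]=1; p=C[(q>0)&(m>0)][:,:2]
    print('guide',len(p),fitrect(p),cv2.fitLine((p*1000).astype(np.float32),cv2.DIST_HUBER,0,.01,.01).ravel())
for nm,(r0,r1,c0,c1) in dict(cup=(140,220,210,285),jar=(150,225,305,370),scr=(140,245,380,490)).items():
    q=C[r0:r1,c0:c1].reshape(-1,3); q=q[q[:,2]>(0.01 if nm=='scr' else .04)]; print(nm,q.min(0),q.max(0))
E
```

```text
crate top 11819 0.21415888838113428 (array([ 422.6426, -176.0149]), (91.14772033691406, 150.58786010742188), 87.8701400756836)
table z 3.537833438593818e-06
blue [293 245  41  26 331] 0.030098846752923514 (array([558.9036,  -0.3578]), (32.406551361083984, 67.41234588623047), 53.32378387451172)
blue [245 322  95  17 624] 0.000620667574371514 (array([488.4218,  20.4756]), (137.4164276123047, 70.05311584472656), 83.9473648071289)
blue [276 390  37  38 417] 0.029410471086722234 (array([423.6511,  23.3682]), (193.9607391357422, 48.18263244628906), 4.394794940948486)
rail [ 203  244  131  185 3561] (array([461.7363,  58.1176]), (157.88864135742188, 256.6885986328125), 84.52613067626953)
1242 (array([468.5475, 127.7459]), (16.539878845214844, 144.40496826171875), 84.25435638427734) [  0.9947  -0.1032 468.1886 127.2565]
guide 391 (array([551.1226,  61.0285]), (64.04035186767578, 11.979912757873535), 84.1498031616211) [  0.1071   0.9942 551.1064  60.9741]
guide 454 (array([374.6974,  82.4708]), (66.03910064697266, 12.696630477905273), 83.81490325927734) [  0.1245   0.9922 375.4745  82.1768]
cup [0.5222 0.0068 0.04  ] [0.6978 0.1257 0.861 ]
jar [ 0.5222 -0.0684  0.0402] [0.6835 0.0068 0.861 ]
scr [ 0.5222 -0.2464  0.01  ] [0.7204 0.0068 0.861 ]
```

The dock is at about (463.5, 73.4) mm with yaw 84.0°. In its frame the crate is at x = -252, y = +15 mm, turned +3.9°. I'll move behind the skid's end face with the jaws open, the opening direction along the face.

servo_tool(
  steps="3 -1.3 1 0 0 -0.136 100; 6 -2.6 2 0 0 -0.272 100; 9 -4 3 0 0 -0.41 100; 12 -5.3 5 0 0 -0.545 100; 15 -6.6 7 0 0 -0.68 100; 18 -7.9 9 0 0 -0.817 100; 21 -9.2 11 0 0 -0.953 100; 23.8 -10.5 13 0 0 -1.089 100; 23.8 -10.5 13.8 0 0 -1.089 100; 23.8 -10.5 13.8 0 0 -1.089 100",
)

```text
time_s: 1.1
position: [0.4168, -0.3203, 0.0992]
eef_rot: [[0.036, 0.999, -0.002], [0.999, -0.036, 0.002], [0.002, -0.002, -1.0]]
contact_force: [-0.3, -1.3, 0.4]
finger_gap: 0.0884
```

```bash
cat >> h.py <<'E'
D0=np.array([463.5,73.4]); DY=84.0
def report():
    o=manip.observe(); p=o['position']*1000; R=o['eef_rot']
    th=np.radians(DY); d=np.array([np.cos(th),np.sin(th)]); e=np.array([-d[1],d[0]])
    f=lambda q:np.array([(q-D0)@d,(q-D0)@e])
    print('t',o['time_s'],'tcp',p,'yaw',np.degrees(np.arctan2(R[1,0],R[0,0])),'zt',R[:,2],'dock',f(p[:2]),'F',o['contact_force'])
    return f
def look(fn):
    f=report(); s=snap('top',fn); P=crate(s); c,sz,a=fitrect(P[:,:2]); 
    a2=yawmod(a,DY); print('crate',c,sz,'yawerr',a2-DY,'dock',f(c),len(P)); return s
E
python3 - <<'E'
from h import *
np.set_printoptions(precision=3,suppress=True)
look('top2.png')
E
```

```text
t 1.1 tcp [ 416.772 -320.268   99.197] yaw 87.92509028326522 zt [-0.002  0.002 -1.   ] dock [-396.396    5.323] F [-0.251 -1.327  0.395]
crate [ 422.652 -176.12 ] (91.2809066772461, 150.54002380371094) yawerr 3.9279937744140625 dock [-252.423   14.543] 11818
```

View pics/top2.png

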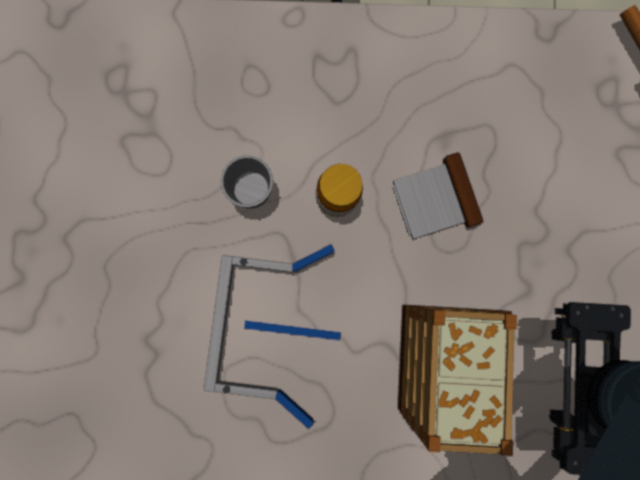

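The gripper sits at cols 555–640 behind the crate and parallel to the skid's end face. Next I lower it and make contact.

servo_tool(
  steps="0 0 3 0 0 0 100; 0 0 6 0 0 0 100; 0 0 8 0 0 0 100; 0 0 8.8 0 0 0 100; 0 0 8.8 0 0 0 100; 1 0 8.8 0 0 0 100; 2 0 8.8 0 0 0 100; 2.5 0 8.8 0 0 0 100; 3 0 8.8 0 0 0 100; 3.5 0 8.8 0 0 0 100",
)

```text
time_s: 2.15
position: [0.4197, -0.2888, 0.0139]
eef_rot: [[0.034, 0.999, 0.002], [0.999, -0.034, -0.006], [-0.006, 0.003, -1.0]]
contact_force: [-1.5, -11.4, -4.4]
finger_gap: 0.0883
```

```bash
python3 - <<'E'
from h import *
np.set_printoptions(precision=3,suppress=True)
look('top3.png'); snap('scene','scene3.png'); report()
E
```

```text
t 2.15 tcp [ 419.665 -288.822   13.905] yaw 88.03022970894504 zt [ 0.002 -0.006 -1.   ] dock [-364.82     5.732] F [ -1.474 -11.378  -4.419]
crate [ 423.276 -171.98 ] (91.2971420288086, 150.3726806640625) yawerr 4.110466003417969 dock [-248.24    14.355] 11805
t 2.25 tcp [ 419.632 -288.11    13.704] yaw 88.0051051331755 zt [ 0.002 -0.005 -1.   ] dock [-364.116    5.839] F [ 0.332 -6.059 -2.62 ]
```

View pics/scene3.png

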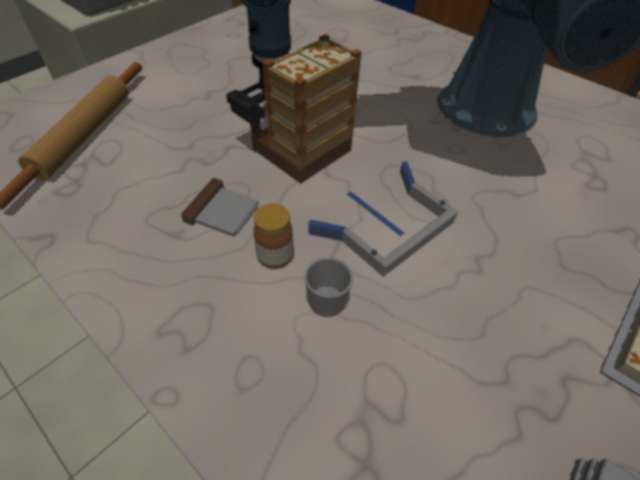

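Contact is confirmed at the skid: about 11 N, TCP 14 mm up, and the crate has slid 4 mm flat. I'll push on, easing the yaw towards the dock's axis.

servo_tool(
  steps="1 0.1 0 0 0 0.004 100; 2 0.2 0 0 0 0.008 100; 3 0.3 0 0 0 0.013 100; 4 0.4 0 0 0 0.018 100; 5 0.5 0 0 0 0.023 100; 6 0.6 0 0 0 0.028 100; 7 0.7 0 0 0 0.033 100; 8 0.8 0 0 0 0.038 100; 9 0.9 0 0 0 0.043 100; 10 1 0 0 0 0.048 100",
)

```text
time_s: 3.25
position: [0.4333, -0.1892, 0.0137]
eef_rot: [[0.083, 0.997, 0.002], [0.997, -0.083, -0.006], [-0.005, 0.003, -1.0]]
contact_force: [-1.4, -10.3, -4.0]
finger_gap: 0.0881
```

```bash
python3 - <<'E'
from h import *
np.set_printoptions(precision=3,suppress=True)
look('top4.png'); report()
E
```

```text
t 3.25 tcp [ 433.289 -189.177   13.744] yaw 85.24456266729582 zt [ 0.002 -0.006 -1.   ] dock [-264.297    2.599] F [ -1.385 -10.284  -4.042]
crate [442.53  -72.871] (90.40167236328125, 150.0659942626953) yawerr 1.3450393676757812 dock [-147.662    5.566] 11549
t 3.3 tcp [ 433.244 -187.504   13.605] yaw 85.21220814853633 zt [ 0.002 -0.004 -1.   ] dock [-262.637    2.818] F [ 1.05  -8.225 -3.831]
```

View pics/top4.png

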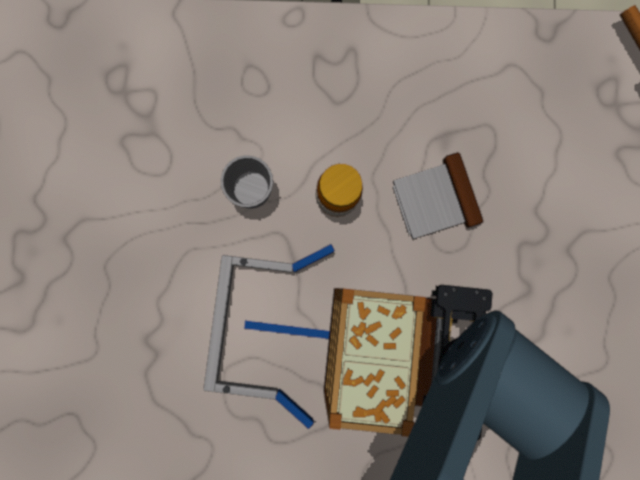

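The crate's leading side is at col 330, between the flare mouths (rows 248–424) and tracking well: y = +5.6 mm, yaw error 1.3°. I'll continue.

servo_tool(
  steps="1 0.05 0 0 0 0.003 100; 2 0.1 0 0 0 0.006 100; 3 0.15 0 0 0 0.009 100; 4 0.2 0 0 0 0.012 100; 5 0.25 0 0 0 0.015 100; 6 0.3 0 0 0 0.018 100; 7 0.35 0 0 0 0.021 100; 8 0.4 0 0 0 0.022 100; 9 0.45 0 0 0 0.022 100; 10 0.5 0 0 0 0.022 100",
)

```text
time_s: 4.3
position: [0.4467, -0.0895, 0.0135]
eef_rot: [[0.105, 0.994, 0.002], [0.994, -0.105, -0.004], [-0.004, 0.003, -1.0]]
contact_force: [-1.6, -11.6, -3.1]
finger_gap: 0.0879
```

```bash
python3 - <<'E'
from h import *
np.set_printoptions(precision=3,suppress=True)
look('top5.png'); report()
E
```

```text
t 4.3 tcp [446.667 -89.455  13.532] yaw 83.98747240138223 zt [ 0.002 -0.004 -1.   ] dock [-163.722   -0.282] F [ -1.604 -11.552  -3.142]
crate [458.395  26.53 ] (90.14896392822266, 150.16355895996094) yawerr 0.09329986572265625 dock [-47.147   0.178] 11418
t 4.35 tcp [446.592 -87.954  13.455] yaw 83.96872626328134 zt [ 0.002 -0.003 -1.   ] dock [-162.238   -0.051] F [ 1.5   -7.286 -5.174]
```

View pics/top5.png

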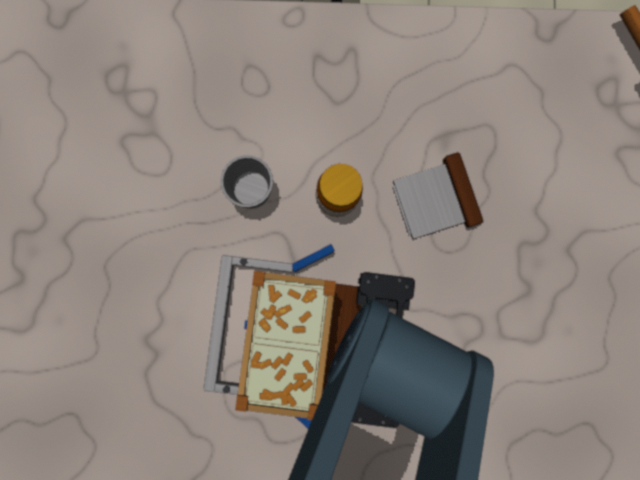

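The crate stands between the guides (cols 240–335): y ≈ 0, yaw error 0.1°, about 46 mm to go. I'll slow down for the last stretch.

servo_tool(
  steps="0.8 0 0 0 0 0 100; 1.6 0 0 0 0 0 100; 2.4 0 0 0 0 0 100; 3 0 0 0 0 0 100; 3.4 0 0 0 0 0 100; 3.7 0 0 0 0 0 100; 4 0 0 0 0 0 100; 4.2 0 0 0 0 0 100; 4.3 0 0 0 0 0 100; 4.4 0 0 0 0 0 100",
)

```text
time_s: 5.35
position: [0.4509, -0.0456, 0.0132]
eef_rot: [[0.105, 0.994, 0.002], [0.994, -0.105, -0.004], [-0.003, 0.002, -1.0]]
contact_force: [-1.4, -11.2, -3.2]
finger_gap: 0.0884
```

```bash
python3 - <<'E'
from h import *
np.set_printoptions(precision=3,suppress=True)
look('top6.png'); report()
E
```

```text
t 5.35 tcp [450.916 -45.568  13.201] yaw 83.98036241726902 zt [ 0.002 -0.004 -1.   ] dock [-119.631    0.079] F [ -1.368 -11.18   -3.225]
crate [462.858  70.402] (90.0940170288086, 150.1134490966797) yawerr 0.00431060791015625 dock [-3.049  0.326] 11332
t 5.4 tcp [450.921 -45.445  13.224] yaw 83.97936463835916 zt [ 0.002 -0.003 -1.   ] dock [-119.509    0.088] F [ -1.107 -10.839  -3.84 ]
```

Force is still only the sliding force, so the stop isn't reached yet. I'll creep on in small rows.

servo_tool(
  steps="0.1 0 0 0 0 0 100; 0.2 0 0 0 0 0 100; 0.3 0 0 0 0 0 100; 0.4 0 0 0 0 0 100; 0.5 0 0 0 0 0 100",
)

```text
time_s: 5.9
position: [0.4516, -0.041, 0.0133]
eef_rot: [[0.104, 0.995, 0.002], [0.995, -0.104, -0.004], [-0.004, 0.002, -1.0]]
contact_force: [-2.3, -16.0, -3.9]
finger_gap: 0.0881
```

```bash
python3 - <<'E'
from h import *
np.set_printoptions(precision=3,suppress=True)
look('top7.png'); report()
E
```

```text
t 5.9 tcp [451.58  -41.005  13.291] yaw 84.00422500240695 zt [ 0.002 -0.004 -1.   ] dock [-115.025   -0.104] F [ -2.268 -16.02   -3.887]
crate [463.277  75.036] (90.15826416015625, 150.33990478515625) yawerr 0.06822967529296875 dock [1.604 0.393] 11312
t 5.95 tcp [451.591 -41.043  13.302] yaw 84.0223986718352 zt [ 0.002 -0.005 -1.   ] dock [-115.061   -0.119] F [ -0.074 -14.23   -4.96 ]
```

servo_tool(
  steps="0.1 0 0 0 0 0 100; 0.2 0 0 0 0 0 100; 0.3 0 0 0 0 0 100; 0.4 0 0 0 0 0 100; 0.4 0 0 0 0 0 100",
)

```text
time_s: 6.45
position: [0.452, -0.0408, 0.0135]
eef_rot: [[0.102, 0.995, 0.001], [0.995, -0.102, -0.011], [-0.01, 0.003, -1.0]]
contact_force: [-5.9, -34.0, -6.0]
finger_gap: 0.0882
```

```bash
python3 - <<'E'
from h import *
np.set_printoptions(precision=3,suppress=True)
look('top8.png'); report()
E
```

```text
t 6.45 tcp [452.046 -40.789  13.502] yaw 84.14260894412674 zt [ 0.001 -0.011 -1.   ] dock [-114.76    -0.545] F [ -5.93  -34.007  -5.974]
crate [463.557  75.348] (90.20978546142578, 150.122314453125) yawerr 0.2315673828125 dock [1.943 0.147] 11211
t 6.5 tcp [452.049 -40.759  13.503] yaw 84.13666795668749 zt [ 0.002 -0.01  -1.   ] dock [-114.731   -0.544] F [ -5.429 -34.068  -6.322]
```

The stop is confirmed: force rose from 16 to 34 N with no more travel. I'll back straight off, then rise clear.

servo_tool(
  steps="-0.6 0 0 0 0 0 100; -1.5 0 0 0 0 0 100; -3 0 0 0 0 0 100; -5 0 0 0 0 0 100; -8 0 0 0 0 0 100; -11 0 -1 0 0 0 100; -13 0 -4 0 0 0 100; -14 0 -8 0 0 0 100; -14 0 -12 0 0 0 100; -14 0 -15 0 0 0 100",
)

```text
time_s: 7.5
position: [0.4369, -0.1747, 0.1654]
eef_rot: [[0.106, 0.994, 0.002], [0.994, -0.106, -0.001], [-0.001, 0.002, -1.0]]
contact_force: [0.8, -0.2, 0.3]
finger_gap: 0.0882
```

servo_tool(
  steps="-3 0 0 0 0 0 100; -6 0 0 0 0 0 100; -9 0 0 0 0 0 100; -10 0 0 0 0 0 100; -10 0 0 0 0 0 100; -10 0 0 0 0 0 100",
)

```text
time_s: 8.1
position: [0.4257, -0.2725, 0.1624]
eef_rot: [[0.106, 0.994, -0.0], [0.994, -0.106, 0.001], [0.001, -0.001, -1.0]]
contact_force: [-0.0, 0.5, 0.1]
finger_gap: 0.0881
```

```bash
python3 - <<'E'
from h import *
np.set_printoptions(precision=3,suppress=True)
s=look('top9.png'); snap('scene','scene9.png'); report()
a=cloud(dict(np.load('pics/top1.png.npz')));b=cloud(s)
for nm,(r0,r1,c0,c1) in dict(cup=(140,220,210,285),jar=(150,225,305,370),scr=(140,245,380,490)).items():
    print(nm,np.abs(cv2.absdiff(a[r0:r1,c0:c1,2],b[r0:r1,c0:c1,2])).mean())
P=crate(s); A=np.c_[P[:,:2],np.ones(len(P))]; k=np.linalg.lstsq(A,P[:,2],rcond=None)[0]; print('top plane',k,P[:,2].mean())
# independent: nougat crate vs stop rail gap
E
```

```text
t 8.1 tcp [ 425.701 -272.528  162.397] yaw 83.92781064650202 zt [-0.     0.001 -1.   ] dock [-347.984    1.433] F [-0.024  0.461  0.103]
crate [463.423  75.071] (90.17151641845703, 150.3002471923828) yawerr 0.20507049560546875 dock [1.654 0.251] 11589
t 8.2 tcp [ 425.88  -272.251  162.498] yaw 83.99307962896323 zt [-0.     0.001 -1.   ] dock [-347.69     1.284] F [ 0.119  0.329 -0.792]
cup 0.007033069718252219
jar 0.009302352990743714
scr 0.007735327968380151
top plane [-0.001  0.002  0.215] 0.2141890782593071
```

View pics/top9.png

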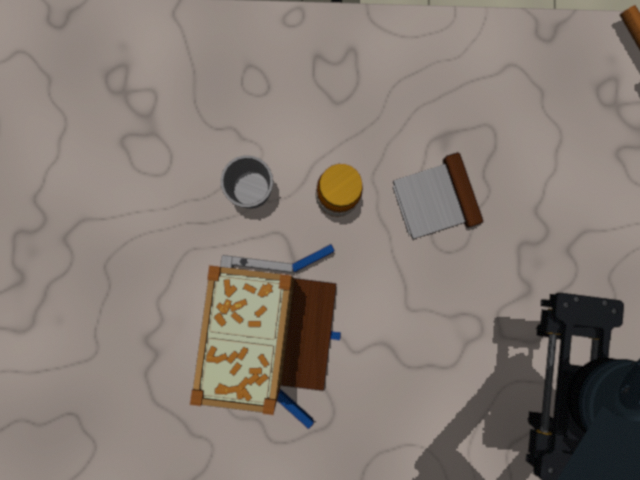

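View pics/scene9.png

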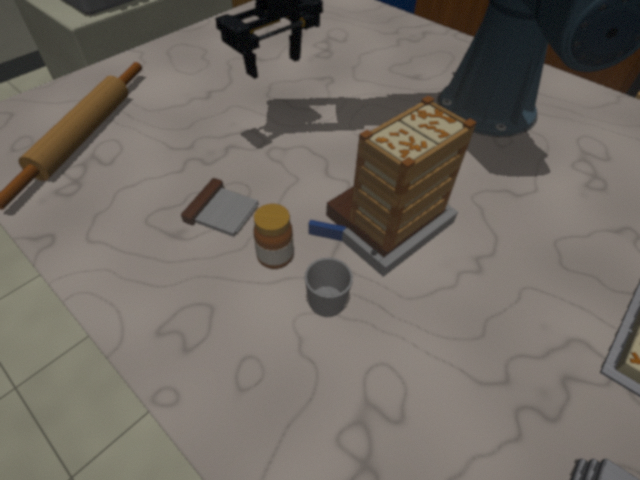

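The top view shows the crate over the stop rail with its skid between the guides. The jar (340,187), cup (248,182) and scraper (440,195) are at the same pixels as at the start, and the hand is far right and clear. In the scene view the crate stands flat against the stop. I'm handing in.

```bash
python3 -c "
from plant import manip
print(manip.finish_job())"
```

```text
the job is handed in; nothing more can be done
None
```

The crate is home in the dock, and I handed the job in at about 8 s. I pushed it about 250 mm with both open fingers low on the skid's end face (fingertips about 14 mm up) and turned it about 4° on the way. I then pressed it on the stop until the force rose from 16 to 34 N with no more travel, backed off and raised the hand clear.

**Last checks:**
- **Crate position:** in the dock's frame it measured x = +1.7 mm, y = +0.3 mm, with a yaw error of 0.2°. The most x can physically be is about +1 mm, so the extra is within the calibration's 2 mm.
- **Crate level:** a plane fitted to its top was level to about 0.002 rad, at the same height as at the start.
- **Hand:** the force reading was near 0 N, and the hand was about 230 mm behind the crate.
- **Jar, cup and scraper:** they are at the same pixels as in the first picture. My numeric depth comparison of them gave mean differences of 7–9 mm. I put that down to missing depth readings but did not check it, so this check rests on the pictures.

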